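Vent the filler's filter station and draw out the filter cassette

ROBOT

A 6-joint arm with a two-finger parallel gripper is mounted at the origin on the work surface. World frame = base frame: x ahead of the robot, y to its left, z up, the work surface at z = 0. Lengths are in m, angles in rad, forces in N, time in s.
With the tool pointing down it reaches from about 0.35 to 0.975 m from the base axis. Payload 4.9 kg.
Tool frame: the origin (TCP) lies at the very end of the fingers, on their centre line; the grasp point (between the pads) lies 19 mm behind it (manip.grasp_offset is the distance from the TCP to the grasp point, in m); z points along the fingers, y is the line along which they close (so a half turn about z gives the same grasp; the last joint's range is limited). The gripper opens to 85 mm and grips with 20 to 120 N. Pads are 22 mm wide; open, the fingers measure 114 mm over their backs; the gripper's body (76 mm by 85 mm) begins 54 mm behind the grasp point. The pads swing forward as they close: fully open they stand 13 mm farther back than shut.
Start: joints at [-1.338, 0.053, 1.613, -0, 1.476, -0.119], TCP at [0.215, -0.587, 0.231] pointing down, gripper open.
Joint ranges: [-3.01, 3.01], [-1.01, 2.22], [0.06, 2.58], [-1.02, 4.17], [0.09, 2.62], [-3.14, 3.14]. Speed limits (rad/s): [2.57, 2.57, 3.14, 3.14, 3.14, 3.14].

INTERFACE

Orientations are given as a unit quaternion [w, x, y, z].
In Python, from plant import manip, eyes, job_done, models gives the robot as it stands.
- The arm moves only by the tool servo_tool, never from a script. Its argument "motion" is one flat list of numbers, 5 for each row, row after row: the opening, from -1 (shut) to 1 (fully open), then the shift along the tool's x, y, z normalised to -1 to 1, where 1 is 120 mm, then the turn about the tool's z normalised to -1 to 1, where 1 is 45 degrees. A call has 1 to 5 rows; each row is the pose to reach, as a shift and turn from the pose commanded when the call began, along the tool's axes at that moment; what a row does not reach only later rows make up. A row lasts 1/8 s, in which the tool goes at most 62.5 mm and 10.7 degrees, less where a joint would pass 70% of its speed; a pose out of reach is approached as far as the arm can. A call with a number of a shift or a turn outside -1 to 1 is refused whole. A call with a gripper value outside its range is refused whole. The fingers move at their own pace and stop on an object; the grip force is fixed at half the most. Time passes only in rows, so rows that repeat a pose let the fingers close. It gives the time, the measured TCP pose, the force, the opening and the grip force at its end, in the units of the state.
- manip.state(): the state, without advancing time (a new reading comes with each control period).
- eyes.grab_frame(name): name is "side" or "top"; returns (picture, depth): 384x512x3 uint8, red, green, blue; 384x512 float32, m along the optical axis (not along the pixel's ray), 0 where there is no reading.
- eyes.camera_params(name): a dict with "fov_y" (degrees; the focal length in pixels is half the picture's height over the tangent of half this angle, whatever the lens; pixels are square), "cx", "cy" (the principal point, pixels), "pose" (4x4, takes a point from camera to world coordinates). Camera axes: x right, y up, looking along -z (the intrinsics and any distortion apply to the point x, -y, -z); pixel columns grow to the right and rows downward; lengths in m; the calibration is good to about 2 mm. A picture is of the moment at which its call begins. camera_params takes no time and is no camera call.
- job_done(): hands the job in; it is judged then, once.
Trained networks look in the newest picture that a camera, given by its name, has taken for a name from the list of things; names that differ only in an ending like _2 or _b are one class to them, and where a whole thing is asked for, a point or a joint stands for the part that bears it (a point fixed in the world has none). Each returns a list of dicts, best first, with "p" (0 to 1); they miss things now and then, are a little off and sometimes report something else, mostly with a low value. They report only what shows in the picture. A call takes as long as a camera call.
- models.regions_of(camera, label): "mask" (384x512 bool, what is visible of it) and "pixel" ([column, row] in pixels, amid what is visible of it).
The state is a dict: "time": time; "joint_pos": joint angles; "joint_vel": joint speeds; "joint_efforts": joint torques, N m; "tool_pos": TCP position; "tool_rot": TCP orientation; "contact_force": force on the tool from outside, world axes, zero at the start; "ft_torque": the same for the moment, N m; "gripper_width": opening from 0.0 (shut) to 1.0 (fully open); "grasp_force": force on a finger pad.
Only numpy, scipy, OpenCV 4.12 (cv2) and the standard library are available. Lean on these libraries where they do the work, as an engineer would, in place of code of your own. Each camera call takes 0.05 s, during which the arm holds its last target. There are 200 camera calls.

TASK

Take the filter cassette out of its dock on the filling machine. First vent the station: push the black valve knob down, turn it clockwise (seen from above) to its stop only while it is down (never force it round), and let it go so that it springs back up locked there. Then pinch the two side catches of the cassette fully together, lift it straight out of the dock, and finish while holding it still and upright, catches pinched, with its underside about 10 cm above the dock's top; do not put it down, and leave the vials, bowl and wrench alone.

Things in the scene. Friction and masses are not known exactly. Their poses are not given: they have to be found in the camera images.
- dock: Fixed aluminium dock, 84 (x) by 88 (y) by 60 mm high, fittings standing out 24 mm from its x faces. Origin: centre of its underside, on the bench; z up. Its open-topped pocket, floor 12 mm above the bench, holds the cassette (axes parallel, 1.5 to 2 mm play); keeper plates on both y sides hold the cassette's hooks down. It is 48 mm from pocket floor to dock top.
- cassette: Loose grey filter cassette, 60 (x) by 96 mm high, 0.19 to 0.35 kg, its lower 48 mm in the dock. Origin: centre of underside; y through the side catches, z up. Above the dock a 16 mm web and a cap 32 mm wide (y) stand between two black thumb catches: 56 mm over their outer faces, 40 mm when fully pinched (rigid stops). It comes out only with both pinched, carried by the grip on them.
- cassette_center (a point): Centre of the cassette, 48 mm above its underside; axes as the cassette.
- cassette_pinch (a point): Point midway between the two thumb catches, 72 mm above the cassette's underside, 24 mm above the dock's top, 24 mm below the cassette's top: where to pinch, along the cassette's y (axes as the cassette). The thumb faces reach from 8 to 38 mm above the dock's top. A steady pinch of 30 to 50 N is right.
- catch_l (a joint): Black thumb catch on the cassette's +y side, 28 mm wide (x), 30 mm high, ribbed outer face 28 mm from the cassette's middle plane when free. Value: how far it is pushed in towards the middle, 0 to 0.008 m; its hook clears the dock's keeper from about 0.005 m. Sprung out: 3 N to start, 7 N fully in.
- catch_r (a joint): Black thumb catch on the cassette's -y side, 28 mm wide (x), 30 mm high, ribbed outer face 28 mm from the cassette's middle plane when free. Value: how far it is pushed in towards the middle, 0 to 0.008 m; its hook clears the dock's keeper from about 0.005 m. Sprung out: 3 N to start, 7 N fully in.
- vent_base: Fixed aluminium valve block, 80 by 80 mm, 28 mm high, with two short side fittings; carries the black push-and-turn knob on its centre. Origin at the centre of its underside.
- knob_grip (a point): Gripping point on the axis of the black valve knob: a bar 42 mm long (x), 14 mm thick (y) on a 44 mm disc. It lies 7 mm below the bar's top and 23 mm above the disc's top (fingers fit beside the bar down to the disc). Its axes turn with the knob: x along the bar, z up. Knob up: 67 mm above the bench.
- vent_press (a joint): How far the knob is pushed down, 0 (up) to 0.007 m (fully down, rigid stop). Spring: 4 N to start, 9 N fully down. The knob turns only while pushed down by 0.005 m or more (otherwise a tooth stops it at about 0.27 rad); let go, it springs up fully at either end of its turn, and stays down in between.
- vent_knob (a joint): Turn of the knob clockwise seen from above: 0 to 0.1 rad at the start (closed), 1.2 rad at its stop (vented). When let go beyond about 1.05 rad it springs up and is locked there. Light friction (0.04 N m).
- vial_a_center (a point): Centre of a loose capped glass vial, 24 mm in diameter, 44 mm high, standing on the bench; leave alone.
- vial_b_center (a point): Centre of a second such vial; leave alone.
- bowl_center (a point): Centre of a loose steel bowl, 90 mm across, 40 mm high; leave alone.
- wrench_center (a point): Centre of a loose wrench, 160 mm long, lying flat; leave alone.

How it is judged:
By the outcome, as a careful person would: the job done as asked, in the order asked, and still so for the second after the job is handed in, while the arm keeps its last pose, push and grip.
It also fails if it takes over 46 s, if anything falls off the work surface, if the arm or the gripper's body presses on something with over 40 N, if the wrist force passes 120 N, or if a joint passes its speed limit or range.

## Working session

There is one attempt and no reset: what is moved stays moved. The work goes in short steps, Python scripts to look and compute and a tool call to move; the robot and the scene stay as the last step left them, time stands still between calls to the robot, and variables do not carry over. Pictures are saved under pics/ and viewed, at most 10 in all, crops included, and the job is handed in when it is done.

Besides the shell and the picture viewer there is one more tool, called after "Call:" as name(argument=value, ...) on one line, values as JSON. servo_tool: Moves the arm, as the interface text tells. Its arguments: {"type":"object","properties":{"motion":{"type":"array","items":{"type":"number","minimum":-1,"maximum":1}}},"required":["motion"]}

```bash
ls; mkdir -p pics; python3 - <<'E'
from plant import manip,eyes,models
import cv2,numpy as np
s=manip.state();print(s['time'],s['tool_pos'],s['tool_rot'],s['gripper_width'],manip.grasp_offset)
ims=[]
for n in('top','side'):
    im,d=eyes.grab_frame(n);np.savez(f'/tmp/{n}.npz',im=im,d=d)
    p=eyes.camera_params(n);print(n,p)
    ims.append(im)
    cv2.imwrite(f'pics/{n}0.png',cv2.resize(im[:,:,::-1],(800,600)))
E
```

```text
pics
0.0 [ 0.21522661 -0.5861015   0.23005427] [-1.04970848e-03  9.84566738e-01  1.75006382e-01 -5.08124465e-05] 0.9983291540863793 0.0187
top {'fov_y': 57.87655976703084, 'cx': 251.2240108638286, 'cy': 196.03787338911786, 'pose': array([[-0.02446019,  0.99441452, -0.10267157,  0.55179542],
       [-0.99969916, -0.02414426,  0.00431893,  0.00534557],
       [ 0.00181588,  0.10274633,  0.99470593,  0.7599343 ],
       [ 0.        ,  0.        ,  0.        ,  1.        ]])}
side {'fov_y': 54.05572518797196, 'cx': 256.27494804264495, 'cy': 192.7535130786702, 'pose': array([[ 0.87805866,  0.33841579, -0.33836037,  0.3381039 ],
       [-0.47844587,  0.6058323 , -0.6356546 , -0.49239171],
       [-0.01012591,  0.72002915,  0.69386994,  0.61505495],
       [ 0.        ,  0.        ,  0.        ,  1.        ]])}
```

View pics/top0.png

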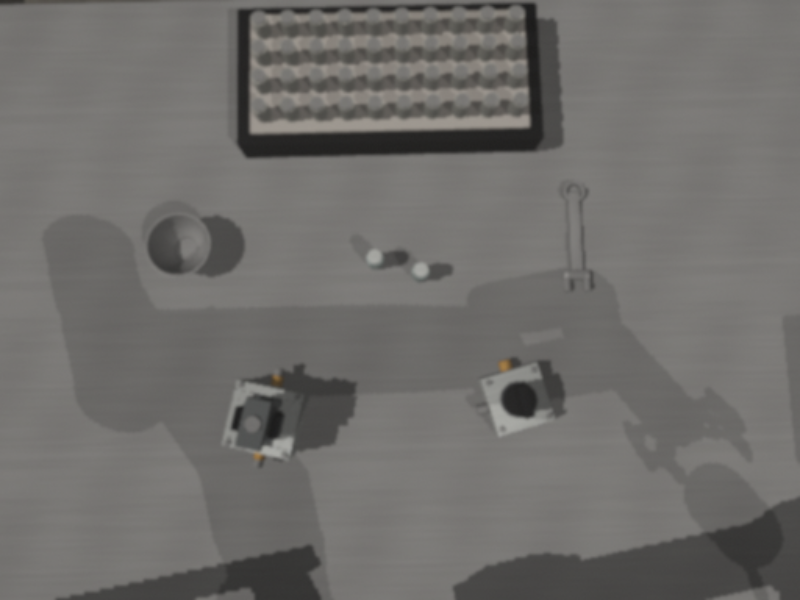

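View pics/side0.png

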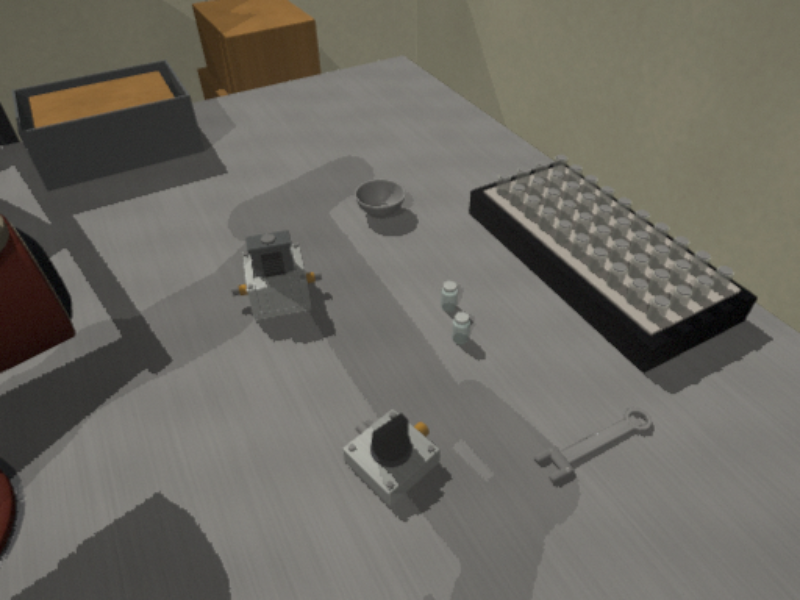

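The top view shows the dock and cassette at about (262,420) and the valve at (517,398). In the side view they are at (275,270) and (391,450). Next I'll measure both with depth clouds.

```bash
cat > h.py <<'E'
import numpy as np,cv2
from plant import manip,eyes,models
def cloud(n,d):
    p=eyes.camera_params(n);f=192/np.tan(np.radians(p['fov_y']/2))
    v,u=np.mgrid[:384,:512]
    P=np.stack([(u-p['cx'])/f*d,-(v-p['cy'])/f*d,-d],-1)
    return P@p['pose'][:3,:3].T+p['pose'][:3,3]
def rect(Q):
    (c,s,a)=cv2.minAreaRect((Q[:,:2]*1000).astype(np.float32)); return np.round(c,1),np.round(s,1),round(a,1),len(Q)
E
python3 - <<'E'
from h import *
for n in('top','side'):
    z=np.load(f'/tmp/{n}.npz');im,d=z['im'],z['d'];W=cloud(n,d)
    b=W[(d>0)&(abs(W[...,2])<.015)&(W[...,0]>.3)&(W[...,0]<.8)&(abs(W[...,1])<.4)];print(n,'bench z',np.median(b[:,2]),b[:,2].std())
    for lab in('vent_base','dock','cassette','vent_knob','catch_l'):
        for r in models.regions_of(n,lab)[:2]:
            m=r['mask']&(d>0);Q=W[m]
            print(n,lab,round(r['p'],2),np.round(r['pixel']),m.sum(),np.median(Q,0).round(3))
            h=np.histogram(Q[:,2],bins=np.arange(-.01,.14,.01))[0];print('  zhist',h)
            if lab in('vent_base','dock'):c=np.median(Q[:,:2],0)
            if lab=='vent_base' and r['p']>.5:
                R=W[(d>0)&(np.hypot(W[...,0]-c[0],W[...,1]-c[1])<.07)]
                for lo,hi in((.02,.035),(.037,.05),(.06,.085)):
                    q=R[(R[:,2]>lo)&(R[:,2]<hi)]
                    if len(q)>5:print('  V',lo,hi,rect(q),np.median(q[:,2]).round(4))
            if lab=='dock' and r['p']>.5:
                R=W[(d>0)&(np.hypot(W[...,0]-c[0],W[...,1]-c[1])<.08)]
                for lo,hi in((.05,.066),(.07,.1),(.1,.12)):
                    q=R[(R[:,2]>lo)&(R[:,2]<hi)]
                    if len(q)>5:print('  D',lo,hi,rect(q),np.median(q[:,2]).round(4))
    k=(200,310) if n=='top' else (0,0)
    boxes={'top':[(130,230,90),(290,220,80)],'side':[(130,140,90),(205,245,90)]}[n]
    row=np.hstack([cv2.resize(im[y:y+s,x:x+s,::-1],(400,400),interpolation=2) for x,y,s in boxes])
    cv2.imwrite(f'pics/crop_{n}.png',row)
E
```

```text
top bench z -0.0012882887947335275 0.0017269362313657342
top vent_base 0.69 [330. 255.] 1684 [ 0.5   -0.155  0.027]
  zhist [  23   31  109 1130   20  172   24   32  143    0    0    0    0    0
    0]
  V 0.02 0.035 (array([ 503.2, -153. ]), array([94.1, 95.7]), 15.5, 1146) 0.0266
  V 0.037 0.05 (array([ 500.4, -161.3]), array([39.2, 42.8]), 21.2, 179) 0.0425
  V 0.06 0.085 (array([ 498.6, -162. ]), array([42. , 14.2]), 10.7, 175) 0.072
top dock 0.66 [181. 263.] 1364 [0.492 0.152 0.058]
  zhist [ 32  32  38 126 110  47 815 156   3   1   2   2   0   0   0]
  D 0.05 0.066 (array([483.2, 171.2]), array([88.2, 84.3]), 76.5, 1086) 0.0585
  D 0.07 0.1 (array([490.2, 169.1]), array([56.7, 41.9]), 76.4, 215) 0.096
  D 0.1 0.12 (array([483.4, 171.4]), array([32.8, 59.9]), 76.2, 581) 0.1069
top cassette 0.94 [164. 268.] 950 [0.484 0.167 0.106]
  zhist [  0   0   6   3  11  25 103   9  22  22 170 541  38   0   0]
top vent_knob 0.71 [334. 256.] 391 [ 0.499 -0.157  0.053]
  zhist [  0   0   0  13   7 172  24  32 143   0   0   0   0   0   0]
top vent_knob 0.24 [330. 256.] 1690 [ 0.5   -0.155  0.0
[... 1248 characters left out ...]
0.0867
  D 0.1 0.12 (array([481.3, 164.2]), array([46.5, 59.9]), 74.4, 332) 0.1096
side cassette 0.67 [175. 160.] 665 [0.479 0.16  0.098]
  zhist [  0   0   0   0   0   3  19  52  83  84 112 190 122   0   0]
side cassette 0.42 [381. 284.] 862 [ 0.717 -0.262  0.009]
  zhist [  0 645 217   0   0   0   0   0   0   0   0   0   0   0   0]
side vent_knob 0.58 [251. 279.] 529 [ 0.497 -0.169  0.057]
  zhist [  0   0   0   0   3 211  71  71 173   0   0   0   0   0   0]
side catch_l 0.45 [175. 167.] 172 [0.477 0.145 0.087]
  zhist [ 0  0  0  0  0  0  1 11 38 45 55 22  0  0  0]
side catch_l 0.45 [379. 283.] 885 [ 0.717 -0.261  0.009]
  zhist [  1 668 216   0   0   0   0   0   0   0   0   0   0   0   0]
```

Call:
servo_tool(motion=[1,0.286,-0.209,0,0,1,0.572,-0.418,0,0,1,0.858,-0.626,0,0])

```text
time: 0.98
tool_pos: [0.2867, -0.4797, 0.2314]
tool_rot: [0.0, 0.985, 0.175, 0.0]
contact_force: [0.7, -0.0, 0.1]
gripper_width: 1.004
grasp_force: 0.0
```

```bash
cat >> h.py <<'E'
from scipy.spatial.transform import Rotation as R
def go(xyz,yaw):
    "remaining tool-axis shift (units) and turn (units) to TCP xyz with tool x at yaw deg (mod 180)"
    s=manip.state();r=R.from_quat(np.roll(s['tool_rot'],-1)).as_matrix()
    y0=np.degrees(np.arctan2(r[1,0],r[0,0]));t=(y0-yaw+90)%180-90
    print('t',round(s['time'],2),'pos',np.round(s['tool_pos'],4),'yaw',round(y0,2),'w',round(s['gripper_width'],3),'F',np.round(s['contact_force'],1),'T',np.round(s['ft_torque'],2),'gf',np.round(s['grasp_force'],1),'q6',round(s['joint_pos'][5],2))
    print('shift',np.round(r.T@(np.array(xyz)-s['tool_pos'])/.12,3),'turn',round(t/45,3),'tilt',np.round(r[:,2],4))
E
python3 - <<'E'
from h import *
go([.4985,-.1625,.15],11)
E
```

```text
t 0.97 pos [ 0.2867 -0.4797  0.2314] yaw 20.13 w 1.004 F [ 0.7 -0.   0.1] T [ 0.04  0.   -0.02] gf 0.0 q6 0.05
shift [ 2.567 -1.875  0.678] turn 0.203 tilt [ 2.e-04 -2.e-04 -1.e+00]
```

View pics/crop_side.png

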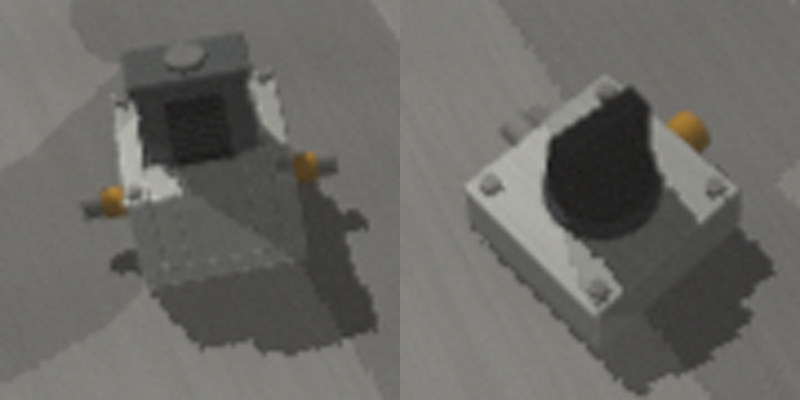

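The crop shows the near thumb catch at (200,128) and the knob bar at (605,130). Both match the fitted geometry.

Call:
servo_tool(motion=[1,0.286,-0.209,0,0,1,0.572,-0.418,0,0,1,0.858,-0.626,0,0])

```text
time: 1.35
tool_pos: [0.3576, -0.3736, 0.2316]
tool_rot: [0.0, 0.985, 0.175, 0.0]
contact_force: [0.4, -0.6, -0.3]
gripper_width: 0.998
grasp_force: 0.0
```

Call:
servo_tool(motion=[1,0.286,-0.209,0,0,1,0.572,-0.418,0,0,1,0.858,-0.626,0,0])

```text
time: 1.72
tool_pos: [0.4283, -0.2675, 0.2316]
tool_rot: [0.0, 0.985, 0.175, 0.0]
contact_force: [0.5, -0.3, -0.7]
gripper_width: 1.002
grasp_force: 0.0
```

Call:
servo_tool(motion=[0.7,0.286,-0.209,0.2,0.1,0.5,0.572,-0.418,0.4,0.204,0.5,0.858,-0.626,0.66,0.204,0.5,0.858,-0.626,0.66,0.204])

```text
time: 2.22
tool_pos: [0.4975, -0.1598, 0.1489]
tool_rot: [-0.002, 0.995, 0.098, -0.002]
contact_force: [-0.8, -0.7, -0.5]
gripper_width: 0.752
grasp_force: 0.0
```

```bash
python3 - <<'E'
from h import *
go([.4985,-.1625,.048],11)
E
```

```text
t 2.23 pos [ 0.4975 -0.1598  0.1489] yaw 11.2 w 0.752 F [-0.8 -0.7 -0.5] T [-0.08 -0.07 -0.  ] gf 0.0 q6 0.92
shift [0.007 0.027 0.841] turn 0.004 tilt [-0.0051  0.0028 -1.    ]
```

Call:
servo_tool(motion=[0.5,0.005,0.02,0.3,0,0.5,0.005,0.02,0.6,0,0.5,0.005,0.02,0.83,0,0.5,0.005,0.02,0.83,0])

```text
time: 2.72
tool_pos: [0.4978, -0.1651, 0.051]
tool_rot: [-0.001, 0.995, 0.095, -0.002]
contact_force: [-0.1, -0.6, 1.2]
gripper_width: 0.755
grasp_force: 0.0
```

```bash
python3 - <<'E'
from h import *
go([.4985,-.1625,.048],11)
im,d=eyes.grab_frame('side')
cv2.imwrite('pics/s2.png',cv2.resize(im[190:340,150:350,::-1],(800,600),interpolation=2))
E
```

```text
t 2.73 pos [ 0.4978 -0.1651  0.051 ] yaw 10.92 w 0.755 F [-0.1 -0.6  1.2] T [-0.02 -0.   -0.01] gf 0.0 q6 0.92
shift [ 0.01  -0.02   0.025] turn -0.002 tilt [-0.0037  0.0015 -1.    ]
```

View pics/s2.png

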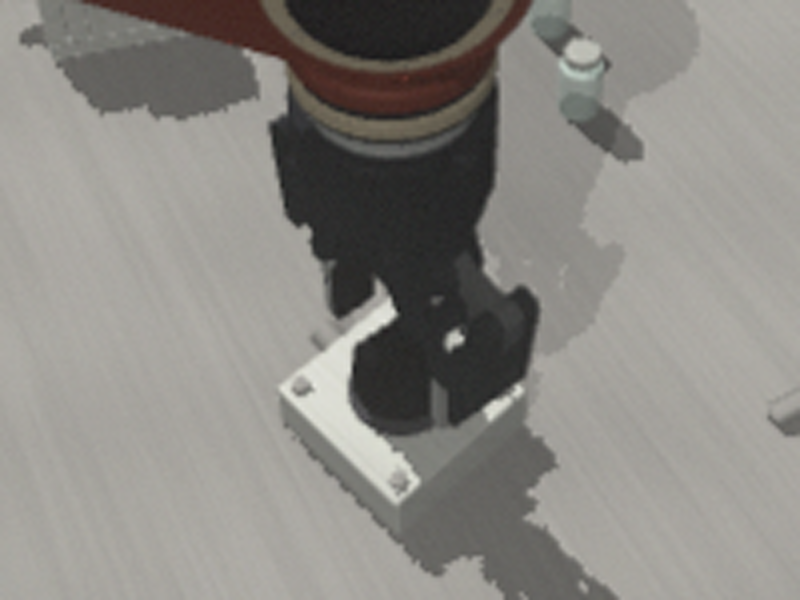

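The fingers straddle the bar, seen at about (395,360), and sit clear of the disc, so I'll close on it.

Call:
servo_tool(motion=[0,0.008,-0.02,0.015,0,-0.4,0.008,-0.02,0.015,0,-1,0.008,-0.02,0.015,0,-1,0.008,-0.02,0.015,0,-1,0.008,-0.02,0.015,0])

```text
time: 3.4
tool_pos: [0.5005, -0.1622, 0.0514]
tool_rot: [-0.0, 0.995, 0.096, 0.001]
contact_force: [0.7, 2.4, 3.2]
gripper_width: 0.152
grasp_force: 61.5
```

```bash
python3 - <<'E'
from h import *
go([.4985,-.1625,.048],11)
E
```

```text
t 3.4 pos [ 0.5005 -0.1622  0.0514] yaw 10.98 w 0.152 F [0.7 2.4 3.2] T [ 0.59 -0.04 -0.06] gf 61.5 q6 0.92
shift [-0.017 -0.001  0.028] turn -0.0 tilt [ 1.2e-03  4.0e-04 -1.0e+00]
```

Call:
servo_tool(motion=[-1,0,0,0.03,0,-1,0,0,0.06,0,-1,0,0,0.06,0,-1,0,0,0.06,0])

```text
time: 3.9
tool_pos: [0.5006, -0.1622, 0.0451]
tool_rot: [-0.0, 0.995, 0.096, 0.0]
contact_force: [-4.6, 5.7, 12.3]
gripper_width: 0.151
grasp_force: 62.8
```

```bash
python3 - <<'E'
from h import *
go([.4985,-.1625,.0444],11)
E
```

```text
t 3.9 pos [ 0.5006 -0.1622  0.0451] yaw 10.98 w 0.151 F [-4.6  5.7 12.3] T [ 0.97  0.6  -0.06] gf 62.8 q6 0.92
shift [-0.017 -0.001  0.006] turn -0.0 tilt [ 4.e-04  7.e-04 -1.e+00]
```

Call:
servo_tool(motion=[-1,0,0,0.02,0,-1,0,0,0.02,0,-1,0,0,0.02,0])

```text
time: 4.28
tool_pos: [0.5008, -0.1623, 0.0449]
tool_rot: [-0.001, 0.995, 0.096, -0.0]
contact_force: [-10.2, 8.2, 25.8]
gripper_width: 0.149
grasp_force: 64.8
```

Call:
servo_tool(motion=[-1,0,0,0,0.15,-1,0,0,0,0.3,-1,0,0,0,0.45,-1,0,0,0,0.45])

```text
time: 4.78
tool_pos: [0.5008, -0.1628, 0.0449]
tool_rot: [0.0, 0.997, -0.081, -0.0]
contact_force: [-10.0, 6.3, 26.0]
gripper_width: 0.152
grasp_force: 64.6
```

```bash
python3 - <<'E'
from h import *
go([.4985,-.1625,.0444],11)
E
```

```text
t 4.78 pos [ 0.5008 -0.1628  0.0449] yaw -9.28 w 0.152 F [-10.    6.3  26. ] T [ 1.14  1.76 -0.06] gf 64.6 q6 1.28
shift [-0.019  0.     0.004] turn -0.451 tilt [-6.e-04 -3.e-04 -1.e+00]
```

Call:
servo_tool(motion=[-1,0,0,0,0.18,-1,0,0,0,0.36,-1,0,0,0,0.54,-1,0,0,0,0.72,-1,0,0,0,0.9])

```text
time: 5.4
tool_pos: [0.5001, -0.1638, 0.0449]
tool_rot: [0.002, 0.906, -0.422, -0.001]
contact_force: [-12.6, 3.1, 26.8]
gripper_width: 0.148
grasp_force: 64.7
```

```bash
python3 - <<'E'
from h import *
go([.4985,-.1625,.0444],11)
E
```

```text
t 5.4 pos [ 0.5001 -0.1638  0.0449] yaw -49.97 w 0.148 F [-12.6   3.1  26.8] T [0.48 2.36 0.02] gf 64.7 q6 1.99
shift [-0.017  0.003  0.004] turn -1.355 tilt [-0.0024 -0.0024 -1.    ]
```

Call:
servo_tool(motion=[-1,0,0,0,0.06,-1,0,0,0,0.1,-1,0,0,0,0.1])

```text
time: 5.78
tool_pos: [0.5, -0.1639, 0.045]
tool_rot: [0.002, 0.89, -0.455, -0.001]
contact_force: [-12.9, 2.7, 26.3]
gripper_width: 0.148
grasp_force: 64.7
```

```bash
python3 - <<'E'
from h import *
go([.4985,-.1625,.0444],11)
E
```

```text
t 5.78 pos [ 0.5    -0.1639  0.045 ] yaw -54.18 w 0.148 F [-12.9   2.7  26.3] T [0.6  2.31 0.21] gf 64.7 q6 2.06
shift [-0.017  0.004  0.005] turn -1.449 tilt [-0.0026 -0.0026 -1.    ]
```

Call:
servo_tool(motion=[-1,0,0,0,0.03,-1,0,0,0,0.04,-1,0,0,0,0.04])

```text
time: 6.15
tool_pos: [0.5, -0.1639, 0.0449]
tool_rot: [0.002, 0.883, -0.468, -0.001]
contact_force: [-12.9, 3.8, 25.6]
gripper_width: 0.15
grasp_force: 65.0
```

```bash
python3 - <<'E'
from h import *
go([.4985,-.1625,.0444],11)
E
```

```text
t 6.15 pos [ 0.5    -0.1639  0.0449] yaw -55.87 w 0.15 F [-12.9   3.8  25.6] T [0.5  2.35 0.7 ] gf 65.0 q6 2.09
shift [-0.017  0.004  0.004] turn -1.486 tilt [-0.0029 -0.003  -1.    ]
```

Call:
servo_tool(motion=[-1,0,0,0,-0.03,-1,0,0,-0.03,-0.03,-1,0,0,-0.08,-0.03,0,0,0,-0.08,-0.03,0.5,0,0,-0.08,-0.03])

```text
time: 6.78
tool_pos: [0.4995, -0.1624, 0.0498]
tool_rot: [0.0, 0.888, -0.46, -0.0]
contact_force: [-0.4, 0.0, -0.4]
gripper_width: 0.566
grasp_force: 0.0
```

Call:
servo_tool(motion=[0.5,0,0,0,0,0.5,0,0,-0.4,0,0.7,0,0,-0.8,0,1,0,0,-1,0,1,0,0,-1,0])

```text
time: 7.4
tool_pos: [0.5013, -0.1631, 0.1729]
tool_rot: [-0.0, 0.888, -0.46, 0.002]
contact_force: [-1.3, 0.5, 0.1]
gripper_width: 0.997
grasp_force: 0.0
```

```bash
python3 - <<'E'
from h import *
go([.4828,.1695,.17],-13.7)
im,d=eyes.grab_frame('side');W=cloud('side',d)
Rr=W[(d>0)&(np.hypot(W[...,0]-.499,W[...,1]+.162)<.03)]
q=Rr[(Rr[:,2]>.06)&(Rr[:,2]<.085)];print(rect(q),np.median(q[:,2]),np.percentile(q[:,2],90))
cv2.imwrite('pics/s3.png',cv2.resize(im[190:340,150:350,::-1],(800,600),interpolation=2))
E
```

```text
t 7.4 pos [ 0.5013 -0.1631  0.1729] yaw -54.72 w 0.997 F [-1.3  0.5  0.1] T [ 0.03  0.01 -0.05] gf 0.0 q6 2.07
shift [-2.352 -1.475  0.018] turn -0.912 tilt [ 0.0043 -0.0022 -1.    ]
(array([ 498.4, -163.4]), array([14.5, 40.8]), 37.3, 267) 0.07470413881956572 0.07651268676618775
```

View pics/s3.png

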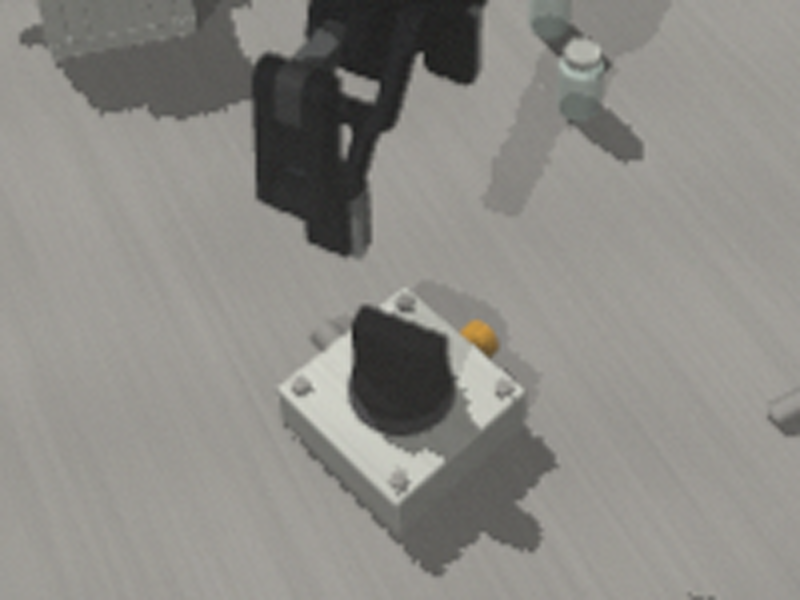

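The knob bar now points about -53° (64° of turn) and its top is back at 75 mm, so it is vented, up and locked. Next is the dock.

Call:
servo_tool(motion=[1,-0.26,-0.164,0,0,1,-0.52,-0.328,0,0,1,-0.784,-0.492,0,0])

```text
time: 7.82
tool_pos: [0.4922, -0.0502, 0.1677]
tool_rot: [0.0, 0.888, -0.46, -0.002]
contact_force: [1.0, 0.2, -0.1]
gripper_width: 1.0
grasp_force: 0.0
```

Call:
servo_tool(motion=[1,-0.26,-0.164,0,0,1,-0.52,-0.328,0,0,1,-0.784,-0.492,0,0])

```text
time: 8.2
tool_pos: [0.4861, 0.0606, 0.1678]
tool_rot: [0.001, 0.888, -0.46, -0.002]
contact_force: [0.1, -0.5, 0.1]
gripper_width: 1.0
grasp_force: 0.0
```

Call:
servo_tool(motion=[1,-0.26,-0.164,0,-0.23,1,-0.52,-0.328,0,-0.46,1,-0.784,-0.492,0,-0.69,1,-0.784,-0.492,0,-0.912,1,-0.784,-0.492,0,-0.912])

```text
time: 8.82
tool_pos: [0.4802, 0.1704, 0.168]
tool_rot: [0.001, 0.993, -0.12, -0.002]
contact_force: [-0.3, -0.3, 0.0]
gripper_width: 1.001
grasp_force: 0.0
```

```bash
python3 - <<'E'
from h import *
go([.4828,.1695,.066],-13.7)
E
```

```text
t 8.82 pos [0.4802 0.1704 0.168 ] yaw -13.75 w 1.001 F [-0.3 -0.3  0. ] T [0.02 0.02 0.04] gf 0.0 q6 2.01
shift [0.026 0.    0.85 ] turn -0.001 tilt [-0.0042 -0.001  -1.    ]
```

Call:
servo_tool(motion=[1,0.024,0,0.25,0,1,0.024,0,0.5,0,1,0.024,0,0.7,0,1,0.024,0,0.85,0,1,0.024,0,0.85,0])

```text
time: 9.45
tool_pos: [0.4828, 0.169, 0.0665]
tool_rot: [0.001, 0.993, -0.12, -0.002]
contact_force: [0.4, 0.4, -0.5]
gripper_width: 1.002
grasp_force: 0.0
```

```bash
python3 - <<'E'
from h import *
go([.4828,.1695,.066],-13.7)
im,d=eyes.grab_frame('side')
cv2.imwrite('pics/s4.png',cv2.resize(im[90:240,80:280,::-1],(800,600),interpolation=2))
E
```

```text
t 9.45 pos [0.4828 0.169  0.0665] yaw -13.79 w 1.002 F [ 0.4  0.4 -0.5] T [0.03 0.02 0.04] gf 0.0 q6 2.0
shift [-0.001 -0.004  0.004] turn -0.002 tilt [-4.3e-03 -8.0e-04 -1.0e+00]
```

View pics/s4.png

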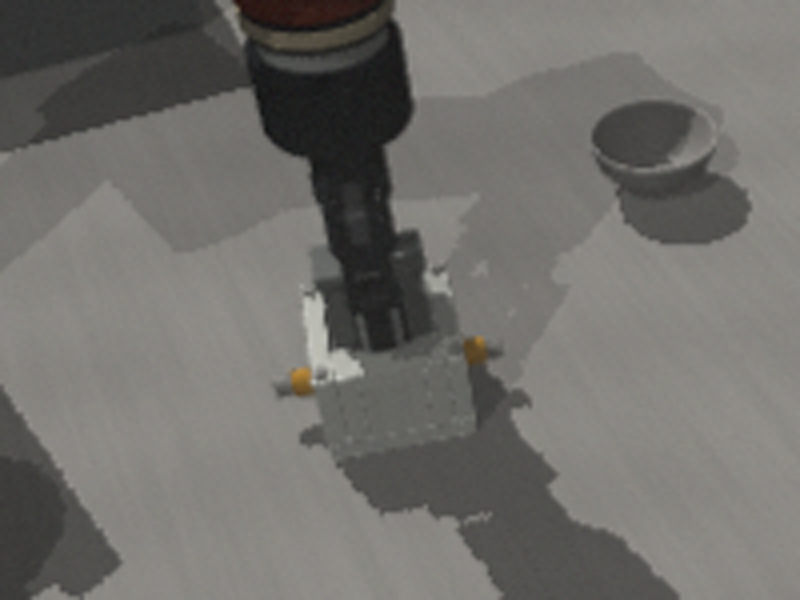

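The near finger lines up with the catch at about (380,320). I'll go down 3 mm and pinch.

Call:
servo_tool(motion=[0.4,0,0,0.025,0,-0.1,0,0,0.025,0,-1,0,0,0.025,0,-1,0,0,0.025,0,-1,0,0,0.025,0])

```text
time: 10.12
tool_pos: [0.4865, 0.1705, 0.0689]
tool_rot: [-0.001, 0.993, -0.119, 0.002]
contact_force: [-1.1, 1.2, 9.6]
gripper_width: 0.401
grasp_force: 62.1
```

```bash
python3 - <<'E'
from h import *
go([.4828,.1695,.063],-13.7)
E
```

```text
t 10.12 pos [0.4865 0.1705 0.0689] yaw -13.69 w 0.401 F [-1.1  1.2  9.6] T [ 0.23  0.3  -0.01] gf 62.1 q6 2.0
shift [-0.028  0.015  0.049] turn 0.0 tilt [ 0.0046  0.0018 -1.    ]
```

Call:
servo_tool(motion=[-1,0,0,0,0,-1,0,0,0,0,-1,0,0,-0.03,0,-1,0,0,-0.03,0])

```text
time: 10.62
tool_pos: [0.484, 0.1695, 0.0691]
tool_rot: [0.0, 0.993, -0.119, -0.0]
contact_force: [0.1, 0.6, -2.6]
gripper_width: 0.402
grasp_force: 60.1
```

```bash
python3 - <<'E'
from h import *
go([.4828,.1695,.063],-13.7)
im,d=eyes.grab_frame('side')
cv2.imwrite('pics/s5.png',cv2.resize(im[130:205,120:220,::-1],(800,600),interpolation=2))
E
```

```text
t 10.62 pos [0.484  0.1695 0.0691] yaw -13.68 w 0.402 F [ 0.1  0.6 -2.6] T [-0.03  0.06  0.04] gf 60.1 q6 2.0
shift [-0.01   0.002  0.051] turn 0.0 tilt [-4.e-04 -2.e-04 -1.e+00]
```

View pics/s5.png

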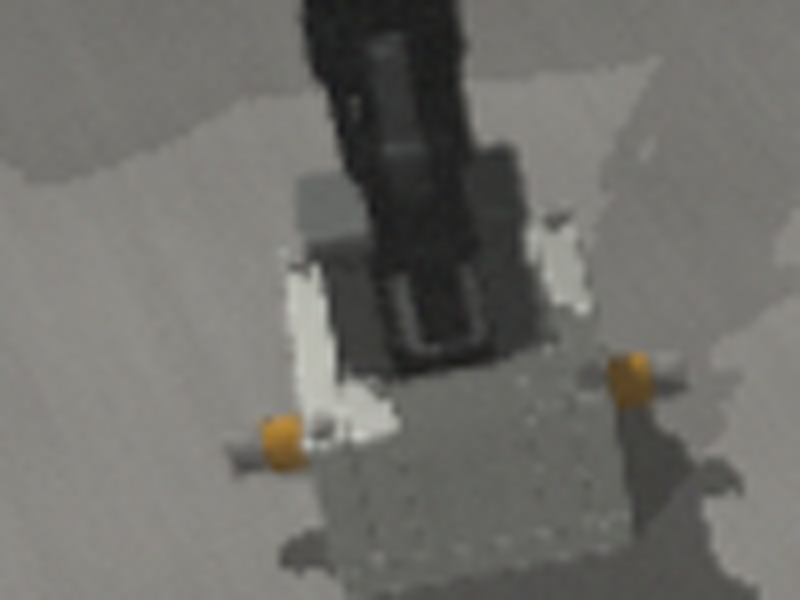

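The finger covers the near catch, with its tip at about (440,345) near the catch's lower edge. I'll lift gently.

Call:
servo_tool(motion=[-1,0,0,-0.03,0,-1,0,0,-0.06,0,-1,0,0,-0.09,0,-1,0,0,-0.12,0,-1,0,0,-0.12,0])

```text
time: 11.3
tool_pos: [0.4847, 0.1697, 0.0842]
tool_rot: [-0.0, 0.993, -0.119, 0.0]
contact_force: [-0.1, 1.2, -1.8]
gripper_width: 0.405
grasp_force: 60.2
```

```bash
python3 - <<'E'
from h import *
go([.4828,.1695,.217],-13.7)
W=cloud('side',eyes.grab_frame('side')[1])
for r in models.regions_of('side','cassette')[:2]:
    Q=W[r['mask']];print(r['p'],r['pixel'],np.percentile(Q,[2,50,98],axis=0).round(3))
E
```

```text
t 11.3 pos [0.4847 0.1697 0.0842] yaw -13.68 w 0.405 F [-0.1  1.2 -1.8] T [ 0.   -0.02 -0.01] gf 60.2 q6 2.0
shift [-0.014  0.005 -1.107] turn 0.0 tilt [ 9.e-04  2.e-04 -1.e+00]
0.82 [169.2, 159.0] [[0.452 0.141 0.003]
 [0.472 0.159 0.088]
 [0.509 0.324 0.137]]
```

Call:
servo_tool(motion=[-1,0,0,-0.1,0,-1,0,0,-0.2,0,-1,0,0,-0.3,0,-1,0,0,-0.4,0,-1,0,0,-0.5,0])

```text
time: 12.02
tool_pos: [0.4844, 0.1696, 0.1448]
tool_rot: [-0.0, 0.993, -0.119, 0.0]
contact_force: [0.5, 0.4, -3.2]
gripper_width: 0.401
grasp_force: 60.2
```

Call:
servo_tool(motion=[-1,0,0,-0.15,0,-1,0,0,-0.3,0,-1,0,0,-0.45,0,-1,0,0,-0.55,0,-1,0,0,-0.6,0])

```text
time: 12.65
tool_pos: [0.4847, 0.1697, 0.2168]
tool_rot: [-0.0, 0.993, -0.119, 0.001]
contact_force: [0.2, -0.2, -2.1]
gripper_width: 0.402
grasp_force: 60.2
```

Call:
servo_tool(motion=[-1,0,0,0,0,-1,0,0,0,0,-1,0,0,0,0])

```text
time: 13.02
tool_pos: [0.484, 0.1695, 0.2149]
tool_rot: [0.0, 0.993, -0.119, -0.001]
contact_force: [0.2, 0.5, -2.1]
gripper_width: 0.399
grasp_force: 60.2
```

```bash
python3 - <<'E'
from h import *
go([.4828,.1695,.217],-13.7)
im,d=eyes.grab_frame('side');W=cloud('side',d)
cv2.imwrite('pics/s6.png',cv2.resize(im[60:240,60:300,::-1],(800,600),interpolation=2))
for r in models.regions_of('side','cassette')[:2]:
    Q=W[r['mask']&(d>0)];print(r['p'],r['pixel'],np.percentile(Q,[1,5,50,95,99],axis=0).round(3))
E
```

```text
t 13.03 pos [0.484  0.1695 0.2149] yaw -13.69 w 0.399 F [ 0.2  0.5 -2.1] T [ 0.01 -0.02  0.  ] gf 60.2 q6 2.0
shift [-0.009  0.003 -0.018] turn 0.0 tilt [-1.4e-03 -3.0e-04 -1.0e+00]
0.69 [164.1, 117.9] [[0.45  0.145 0.001]
 [0.453 0.148 0.162]
 [0.478 0.16  0.205]
 [0.506 0.182 0.256]
 [0.589 0.552 0.257]]
```

View pics/s6.png

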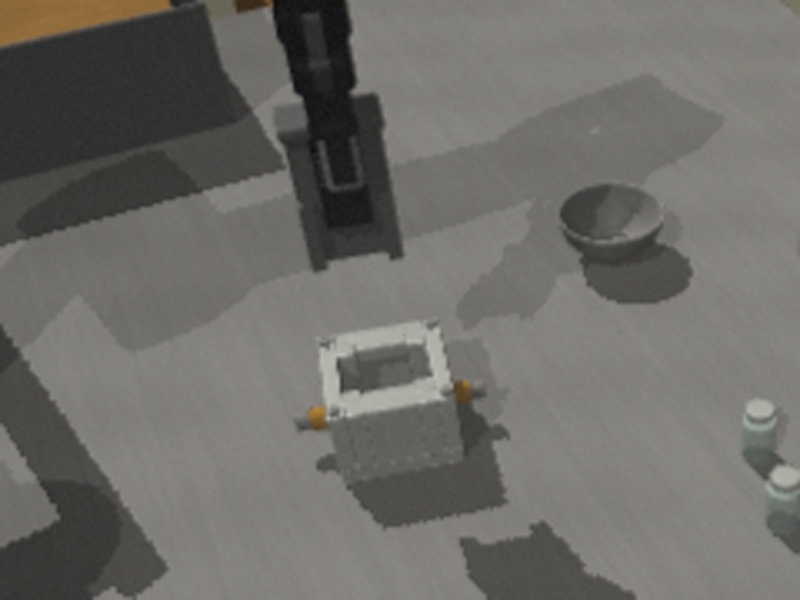

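The cassette hangs upright in the pinch at about (345,180), clear above the empty dock at (385,375). Its top is at about 0.256 m, so the underside is about 10 cm above the dock's top.

```bash
python3 -c "
from plant import job_done;print(job_done())"
```

```text
the job is handed in; nothing more can be done
None
```

The job is handed in: the station is vented with the knob sprung up at its stop, and the arm is holding the cassette still, upright and pinched, with its underside about 10 cm above the dock; the fixed grip was about 60 N, above the suggested 30 to 50 N.

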